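# Check the water-activity meter against a standard capsule

### The arm

A 6-joint arm with a two-finger parallel gripper is mounted at the origin on the work surface. World frame = base frame: x ahead of the robot, y to its left, z up, the work surface at z = 0. Lengths are in m, angles in rad, forces in N, time in s.
With the tool pointing down it reaches from about 0.35 to 0.85 m from the base axis. Payload 8.1 kg.
Tool frame: the origin (TCP) lies midway between the tips of the shut fingers; the grasp point (between the pads) lies 19 mm behind it; z points along the fingers, y is the direction in which the jaws open and shut (so a half turn about z gives the same grasp; the last joint's range is limited). The gripper opens to 85 mm and grips with 20 to 120 N. Pads are 22 mm wide; open, the fingers measure 114 mm over their backs; the gripper's body (76 mm by 85 mm) begins 54 mm behind the grasp point. The pads swing forward as they close: fully open they stand 13 mm farther back than shut.
Start: joints at [1.254, 0.13, 1.488, -0, 1.523, -0.085], TCP at [0.138, 0.584, 0.231] pointing down, gripper open.
Joint ranges: [-2.96, 2.96], [-0.89, 2.26], [0.02, 2.5], [-1.34, 4.48], [0, 2.73], [-2.66, 2.66]. Speed limits (rad/s): [2.39, 2.39, 2.79, 3.14, 3.14, 3.14].

### API

Orientations are given as [roll, pitch, yaw] about the fixed x, y, z axes, in that order (R = Rz(yaw) Ry(pitch) Rx(roll)).
In Python, from cell import ctrl, cams, job_done gives the robot as it stands. The module is installed in compiled form; this text tells all that it offers.
- The arm moves only by the tool send_rows, never from a script. Its argument "plan" is a list of rows, each an object of numbers: "x", "y", "z": the shift along the tool's x, y, z in mm; "twist": the turn about the tool's z in degrees. A call has 1 to 8 rows; each row shifts and turns the commanded pose from where the row before left it, along the tool's axes as they then stand; what a row does not reach is not made up. A row lasts 1/12 s, in which the tool goes at most 41.7 mm and 7.16 degrees, less where a joint would pass 70% of its speed; a pose out of reach is approached as far as the arm can. A call is refused whole if a number of a shift passes 41.7 or a number of a turn 7.16, either way. A call with a gripper value outside its range is refused whole. "jaw" is the gripper command: -1 is shut, 1 is fully open, values between are in proportion, set as the call begins (left out, the last holds). The fingers move at their own pace and stop on an object; the grip force is fixed at half the most. Time passes only in rows, so rows that do not move let the fingers close. It gives the time, the measured TCP pose, the force and the opening at its end, in the units of the state.
- ctrl.get_obs(): the state, without advancing time (a new reading comes with each control period).
- cams.snapshot(name): name is "side" or "top" or "wrist"; returns a dict with "image" (420x560x3 uint8, red, green, blue), "camera_matrix" (3x3 intrinsics, pixels), "eye" and "attitude" of the camera in the world. Camera axes: x right, y down, z forward; pixel columns grow to the right and rows downward; lengths in m; the calibration is good to about 2 mm. A picture is of the moment at which its call begins. There is no depth.
- job_done(): hands the job in, once; it reports no verdict.
The state is a dict: "clock": time; "qpos": joint angles; "dq": joint speeds; "tau": joint torques, N m; "tool_pos": TCP position; "orientation": TCP orientation; "force": force on the tool from outside, world axes, zero at the start; "ft_torque": the same for the moment, N m; "grip_width": finger opening in m.
Only numpy, scipy, OpenCV 4.12 (cv2) and the standard library are available. Lean on these libraries where they do the work, as an engineer would, in place of code of your own. Each camera call takes 0.05 s, during which the arm holds its last target. There are 200 camera calls.

### The job

Check the water-activity meter with the green-ringed standard capsule: press the blue ejector slide all the way in so that it pushes the capsule out of its holder onto the lift table under the sensor head, and let the slide spring back. Then swing the red-handled cam lever up to its highest lift point, where it stands straight up and the capsule is sealed against the sensor, and finish while still holding it there, because it springs down if let go. Do not touch the capsule with the robot, and leave the spare capsules and the other things on the bench where they are.

Things in the scene. Friction and masses are not known exactly. Their poses are not given: they have to be found in the camera images.
- meter: white bench meter, fixed; 190 mm deep (x -80 to 110) by 212 mm wide (y -140 to 72), deck 80 mm high. Origin at bench level; x points from its front to the display at the rear, y from the ejector end to the lever end. In its frame (mm): capsule holder (-20, -35, 80); column beside the lift table at y 36 to 63 and sensor head, 56 mm across, both up to z 160. Parts not told of are under z 101
- ejector (a joint): spring ejector slide: 0 m fully out (rest), 0.051 m fully in at a hard stop; moves along the meter's +y. Its spring pushes back with 3 N at rest to 6 N fully in and returns it when let go; two spring balls holding the capsule add up to about 2 N in the first 15 mm. Rails 12 mm high guide the capsule along +y to a stop, centred on the lift table
- ejector_tab (a point): the point to press: centre of the outer face (looks along the meter's -y) of the slide's blue upright tab; face 36 mm wide (meter x) by 44 mm high, from 3 to 47 mm above the deck, this point 30 mm above it; tab 8 mm thick. The meter's deck reaches 10 mm outward of it at rest. Moves with the slide
- capsule: the standard capsule, white plastic disc with a green ring, 40 mm diameter, 14 mm high, about 45 g, origin at the centre of its underside; starts upright in the holder of the meter, z up
- station (a point): centre of the lift table at deck height, below the sensor head (fixed in the meter); the capsule belongs centred here
- cam_lever (a joint): cam lever angle about the meter's y: 0 rad at rest, lying level, grip to the meter's front (-x); pi/2 = 1.57 straight up = highest lift; up to 2.4 leaning to the rear, where the lift falls again. Table lift: about 5.4 mm at 0.5, 9.2 at 0.9, 12 at 1.57; capsule meets sensor at about 0.9 rad. A spring drives it back to 0: it needs about 2 to 4 N at the grip throughout
- lever_hinge (a point): point on the lever's axis beside the grip centre (same meter y as the grip), 50 mm above the bench, fixed; the grip's centre moves on a circle of 90 mm radius about it
- sensor_face: the sprung dark sensor face under the sensor head, 34 mm across; origin at the centre of its lower face, 102.5 mm above the bench, 8.5 mm above the capsule before the lift; it gives way upward by about 3 mm when the capsule is raised fully
- spare_blue: spare capsule with blue ring, same size, parked in a nest on the meter's rear deck; leave alone
- spare_yellow: spare capsule with yellow ring, same size, parked in a nest on the meter's rear deck; leave alone
- dish_lower: closed clear culture dish with amber agar, 90 mm diameter, 16 mm high, origin under its centre; leave alone
- dish_upper: the same kind of dish, standing on the lower one; leave alone
- dropper_bottle: amber dropper bottle with orange bulb, 44 mm diameter, 112 mm high, origin under its centre; leave alone
- flask: stoppered conical glass flask, 80 mm diameter, 116 mm high, origin under its centre; leave alone
- jar: white jar with blue cap, 54 mm diameter, about 62 mm high, origin under its centre; leave alone
- forceps: steel forceps lying flat on the bench before the meter, 120 mm long along its x, 15 mm wide, 9 mm high, origin under its centre; leave alone
- lever_grip (a point): centre of the lever's red grip: a round bar, 18 mm diameter, 58 mm long, along the meter's y, 90 mm from the lever's axis; beside it only the flat steel arm (7 mm thick) at its meter -y end, 31 to 38 mm from this point. 50 mm above the bench at rest, 140 mm straight up. The meter's end wall is 55 mm from it along y
- lever: the whole cam lever: steel eccentric, flat arm and red grip; origin on its axis at the arm, 37 mm from the plane of the grip's centre towards the meter; turns with the lever, whose arm points along its own -x
Things that resemble listed ones, but are neither listed nor needed, are in the scene too. There is more than one size of the capsule; the one meant has the size given above.

How it is judged:
By the outcome, as a careful person would: the job done as asked, in the order asked, and still so for the second after the job is handed in, while the arm keeps its last pose, push and grip.
It also fails if it takes over 54 s, if anything falls off the work surface, if the arm or the gripper's body presses on something with over 40 N, if the wrist force passes 120 N, or if a joint passes its speed limit or range.

## Working session

There is one attempt and no reset: what is moved stays moved. The work goes in short steps, Python scripts to look and compute and a tool call to move; the robot and the scene stay as the last step left them, time stands still between calls to the robot, and variables do not carry over. Pictures are saved under pics/ and viewed, about 8 in all and at most 12, crops included, and the job is handed in when it is done.

Besides the shell and the picture viewer there is one more tool, called after ">>>" by a JSON object that holds its "op" and its "data". send_rows: Moves the arm, as the interface text tells. Its arguments: {"type":"object","properties":{"plan":{"type":"array","items":{"type":"object","properties":{"x":{"type":"number"},"y":{"type":"number"},"z":{"type":"number"},"twist":{"type":"number"}}}},"jaw":{"type":"number"}},"required":["plan"]}

```bash
mkdir -p pics
cat > h.py <<'E'
import numpy as np,cv2
from cell import ctrl,cams,job_done
def snap(n,f):
    s=cams.snapshot(n); cv2.imwrite(f'pics/{f}.png',s['image'][:,:,::-1]); np.savez(f'pics/{f}.npz',K=s['camera_matrix'],eye=s['eye'],att=np.array(s['attitude'])); return s
E
python3 - <<'E'
from h import *
for n in['side','top','wrist']:
    s=snap(n,n+'0'); print(n,np.array(s['camera_matrix']).tolist(),s['eye'],s['attitude'])
print(ctrl.get_obs())
a=cv2.imread('pics/side0.png')
E
```

```text
side [[421.1618378453071, 0.0, 273.6956747848087], [0.0, 421.1618378453071, 200.10301974486862], [0.0, 0.0, 1.0]] [0.30001517 0.9284195  0.64720384] [-2.078035   -0.01387027 -2.84572611]
top [[486.77068550407, 0.0, 272.83264823114246], [0.0, 486.77068550407, 210.35189890576095], [0.0, 0.0, 1.0]] [0.43117064 0.00868691 1.30304922] [-3.04417209 -0.01001088 -1.59989733]
wrist [[309.8393578321154, 0.0, 275.1501689109212], [0.0, 309.8393578321154, 211.40522231556207], [0.0, 0.0, 1.0]] [0.05874745 0.6026052  0.37294917] [2.82263543e+00 1.88298618e-03 1.33990568e+00]
{'clock': 0.15, 'qpos': array([ 1.25360471e+00,  1.30981349e-01,  1.48905114e+00, -6.54398589e-06,
        1.52299401e+00, -8.53872269e-02]), 'dq': array([-0.00044841, -0.00191603, -0.00403807,  0.00032607, -0.00014581,
       -0.00024748]), 'tau': array([ 1.28163938e-03, -5.70064008e+01, -5.01158416e+01, -3.24507455e-04,
        9.68958921e-03, -6.55349959e-05]), 'tool_pos': array([0.13767942, 0.58354985, 0.2304771 ]), 'orientation': array([-3.14016348e+00, -1.15770971e-04,  2.90978850e+00]), 'force': array([-0.12113773, -0.77114519, -0.07306967]), 'ft_torque': array([-0.043802  ,  0.07991466, -0.00552036]), 'grip_width': 0.08517063620813557}
```

View pics/top0.png

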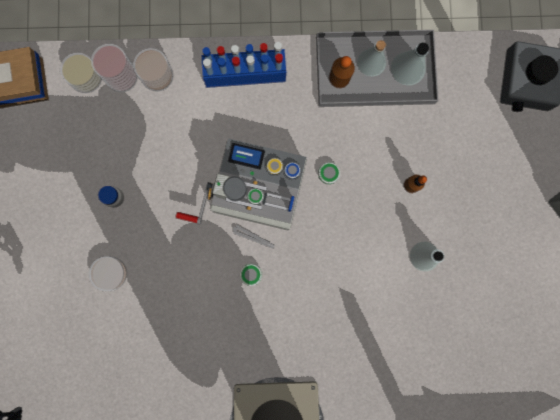

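View pics/side0.png

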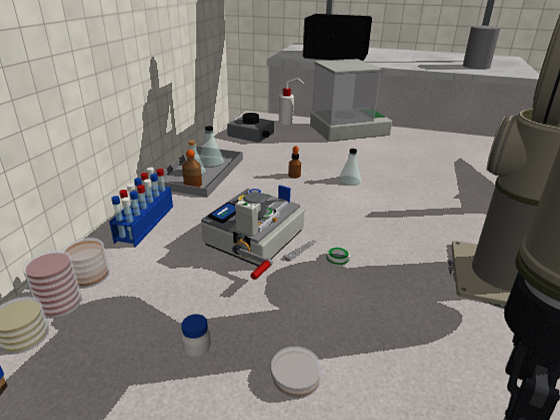

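Top view: the meter is at about (258,185), with the red grip at (187,217), the blue tab at (292,203) and a green ring in its holder at (256,196). There are also two loose green-ringed discs, at (329,173) and (251,274). I'll measure these and enlarge a crop.

```bash
cat >> h.py <<'E'
from scipy.spatial.transform import Rotation as R
def cam(f):
    d=np.load(f'pics/{f}.npz'); return d['K'],d['eye'],R.from_euler('xyz',d['att']).as_matrix()
def ray(f,u,z):
    K,e,M=cam(f); d=M@np.linalg.inv(K)@[u[0],u[1],1]; return e+d*(z-e[2])/d[2]
def proj(f,p):
    K,e,M=cam(f); q=K@M.T@(np.array(p)-e); return q[:2]/q[2]
def blobs(f,lo,hi,box,amin=12):
    im=cv2.imread(f'pics/{f}.png'); h=cv2.cvtColor(im,cv2.COLOR_BGR2HSV); m=cv2.inRange(h,lo,hi)
    z=np.zeros_like(m); x0,y0,x1,y1=box; z[y0:y1,x0:x1]=m[y0:y1,x0:x1]
    n,l,s,c=cv2.connectedComponentsWithStats(z)
    return [(c[i].round(1).tolist(),s[i].tolist()) for i in range(1,n) if s[i][4]>=amin],l
E
python3 - <<'E'
from h import *
B=(170,130,350,290)
for n,lo,hi,z in[('green',(45,90,60),(80,255,255),.094),('red',(0,150,70),(8,255,255),.05),('blue',(100,130,60),(125,255,255),.11),('yel',(18,110,80),(32,255,255),.094)]:
    for c,s in blobs('top0',lo,hi,B)[0]: print(n,c,s,ray('top0',c,z).round(4))
im=cv2.imread('pics/top0.png')[130:290,170:350]
a=cv2.resize(im,None,fx=4.4,fy=3.7,interpolation=cv2.INTER_CUBIC)
cv2.imwrite('pics/topc.png',cv2.resize(im,None,fx=3.7,fy=3.7,interpolation=cv2.INTER_CUBIC))
E
```

```text
green [328.9, 171.9] [321, 164, 18, 17, 130] [ 0.6422 -0.1508  0.094 ]
green [254.9, 195.2] [249, 189, 13, 13, 69] [0.5883 0.0369 0.094 ]
green [250.5, 274.3] [242, 265, 18, 19, 137] [0.3923 0.0527 0.094 ]
red [186.8, 217.0] [176, 213, 22, 10, 115] [0.5422 0.2149 0.05  ]
blue [247.1, 155.3] [232, 145, 30, 21, 340] [0.6868 0.0534 0.11  ]
blue [292.4, 169.4] [286, 163, 13, 13, 54] [ 0.6482 -0.0582  0.11  ]
blue [290.9, 203.0] [289, 196, 5, 15, 41] [ 0.5643 -0.0517  0.11  ]
yel [274.1, 165.0] [268, 159, 14, 13, 84] [ 0.6636 -0.0134  0.094 ]
yel [209.3, 193.2] [208, 188, 3, 11, 21] [0.5965 0.1507 0.094 ]
```

View pics/topc.png

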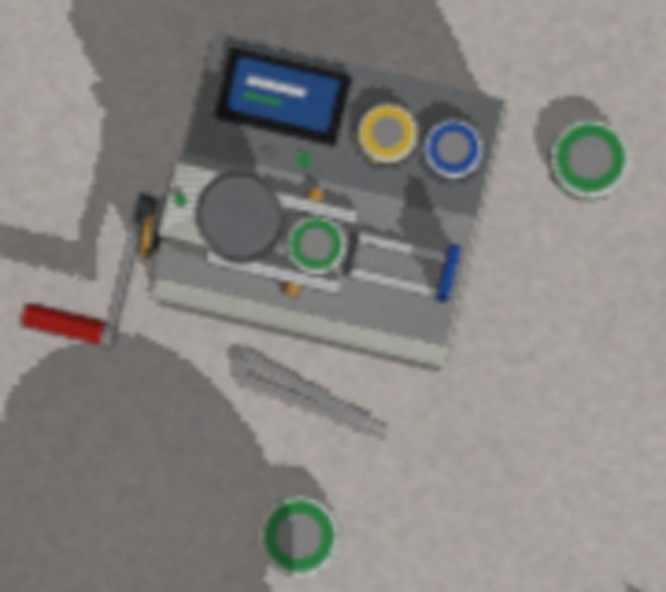

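The holder capsule at (255,195) has a ring of about 13 px while closest to the camera. The loose discs at (329,172) and (250,274) measure about 18 px down on the bench, so they are too large. The holder one is therefore the 40 mm standard, and this crop confirms it. Next I fit the meter frame.

Run:
```python
from h import *
px=lambda a:(a[0]/3.7+170-.4,a[1]/3.7+130-.4)
obs=[(px((213,38)),(110,72,80)),(px((503,100)),(110,-140,80)),(px((153,283)),(-80,72,80)),(px((445,346)),(-80,-140,80)),((254.9,195.2),(-20,-35,94))]
from scipy.optimize import least_squares
T=lambda p,m:np.r_[np.array(p[:2])+R.from_euler('z',p[2]).as_matrix()[:2,:2]@(np.array(m[:2])/1e3),m[2]/1e3]
r=lambda p:np.concatenate([(T(p,m)[:2]-ray('top0',u,m[2]/1e3)[:2])*w*1e3 for (u,m),w in zip(obs,[1,1,1,1,2])])
s=least_squares(r,[.59,.03,-.2]);print(s.x,np.degrees(s.x[2]),s.fun.round(1))
p=s.x;c=R.from_euler('z',-p[2]).as_matrix()
for n,u,z in[('grip',(186.8,217),.055),('tabtop',(290.9,203),.127),('head',px((240,215)),.16),('yel',(274.1,165),.094),('blue',(292.4,169.4),.094)]:
    w=ray('top0',u,z);print(n,w.round(4),(c@(w-[p[0],p[1],0])*1e3).round(1))
for n,lo,hi in[('red',(0,150,70),(8,255,255)),('blue',(100,130,60),(125,255,255)),('green',(45,90,60),(80,255,255))]:
    for b in blobs('side0',lo,hi,(200,180,350,290))[0]:print(n,b)
```

```text
[ 0.61794684  0.06497003 -0.25019164] -14.33492514547804 [  7.7   3.    4.1  -3.3  -7.2   5.8 -11.   -1.9   3.3  -1.8]
grip [0.5418 0.214  0.055 ] [-110.7  125.6   55. ]
tabtop [ 0.5624 -0.0509  0.127 ] [ -25.1 -126.   127. ]
head [0.5989 0.0833 0.16  ] [-23.  13. 160.]
yel [ 0.6636 -0.0134  0.094 ] [ 63.6 -64.6  94. ]
blue [ 0.6511 -0.0591  0.094 ] [  62.8 -112.    94. ]
red ([260.5, 269.0], [251, 261, 19, 18, 150])
blue ([284.1, 192.9], [279, 186, 11, 16, 141])
blue ([254.2, 190.2], [249, 189, 12, 4, 17])
blue ([224.3, 210.8], [212, 203, 23, 16, 170])
green ([269.1, 211.2], [265, 208, 7, 7, 19])
green ([337.9, 252.8], [328, 247, 21, 12, 87])
```

```bash
cat >> h.py <<'E'
P=np.array([.6179,.0650,-.250])
def M(m): return np.r_[P[:2]+R.from_euler('z',P[2]).as_matrix()[:2,:2]@(np.array(m[:2])/1e3),m[2]/1e3]
def go(m,yaw=None):
    o=ctrl.get_obs(); Rt=R.from_euler('xyz',o['orientation']).as_matrix()
    yaw=P[2]+np.pi if yaw is None else yaw
    dy=(o['orientation'][2]-yaw+np.pi)%(2*np.pi)-np.pi
    c=R.from_euler('z',-P[2]).as_matrix()
    print('t',o['clock'],'tcp meter',(c@(o['tool_pos']-np.r_[P[:2],0])*1e3).round(1),'move tool',(Rt.T@(M(m)-o['tool_pos'])*1e3).round(1),'twist',np.degrees(dy).round(2),'F',(c@o['force']).round(1),o['grip_width'])
E
python3 -c "
from h import *
go((-20,-165,230))"
```

```text
t 0.15 tcp meter [-593.6  383.6  230.5] move tool [-563.5 -559.     1.2] twist 1.04 F [ 0.1 -0.8 -0.1] 0.08517063620813557
```

>>> {"op": "send_rows", "data": {"plan": [{"x": -25, "y": -25, "twist": 1.04}, {"x": -27, "y": -27}, {"x": -27, "y": -27}, {"x": -27, "y": -27}, {"x": -27, "y": -27}, {"x": -27, "y": -27}, {"x": -27, "y": -27}, {"x": -27, "y": -27}], "jaw": -1}}

```text
$.plan[0]: bad value
```

>>> {"op": "send_rows", "data": {"plan": [{"x": -27, "y": -27}, {"x": -27, "y": -27}, {"x": -27, "y": -27}, {"x": -27, "y": -27}, {"x": -27, "y": -27}, {"x": -27, "y": -27}, {"x": -27, "y": -27}, {"x": -27, "y": -27}]}}

```text
$.plan[0]: bad value
```

>>> {"op": "send_rows", "data": {"plan": [{"x": -27, "y": -27}, {"x": -27, "y": -27}, {"x": -27, "y": -27}, {"x": -27, "y": -27}, {"x": -20, "y": -20}, {"x": -10, "y": -10}, {}, {}]}}

```text
$.plan[0]: bad value
```

```bash
python3 -c "
from h import *
go((-20,-165,230)); snap('wrist','w1'); snap('top','top1')"
```

```text
t 0.15 tcp meter [-593.6  383.6  230.5] move tool [-563.5 -559.     1.2] twist 1.04 F [ 0.1 -0.8 -0.1] 0.08517063620813557
```

View pics/w1.png

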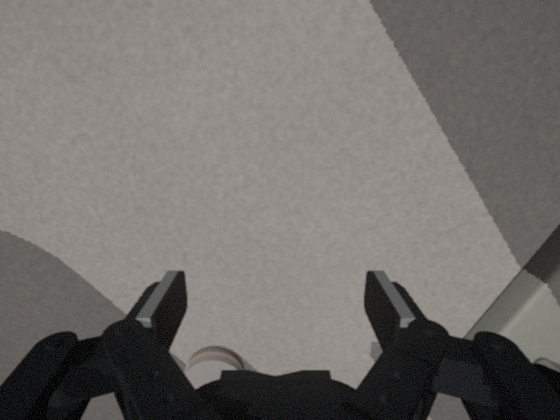

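The moves were refused, so the arm has not moved, and the picture only shows the open fingers over bare bench. I'll give all four keys in each row.

>>> {"op": "send_rows", "data": {"plan": [{"x": -25, "y": -25, "z": 0, "twist": 1}, {"x": -27, "y": -27, "z": 0, "twist": 0}, {"x": -27, "y": -27, "z": 0, "twist": 0}, {"x": -27, "y": -27, "z": 0, "twist": 0}, {"x": -27, "y": -27, "z": 0, "twist": 0}, {"x": -27, "y": -27, "z": 0, "twist": 0}, {"x": -27, "y": -27, "z": 0, "twist": 0}, {"x": -27, "y": -27, "z": 0, "twist": 0}], "jaw": -1}}

```text
clock: 0.92
tool_pos: [0.2934, 0.3225, 0.2313]
orientation: [3.141, 0.0, 2.893]
force: [0.9, 0.2, 0.6]
grip_width: -0.0001
```

>>> {"op": "send_rows", "data": {"plan": [{"x": -27, "y": -27, "z": 0, "twist": 0}, {"x": -27, "y": -27, "z": 0, "twist": 0}, {"x": -27, "y": -27, "z": 0, "twist": 0}, {"x": -27, "y": -27, "z": 0, "twist": 0}, {"x": -27, "y": -27, "z": 0, "twist": 0}, {"x": -27, "y": -27, "z": 0, "twist": 0}, {"x": -27, "y": -27, "z": 0, "twist": 0}, {"x": -10, "y": -10, "z": 0, "twist": 0}]}}

```text
clock: 1.58
tool_pos: [0.4383, 0.0783, 0.2314]
orientation: [-3.14, 0.001, 2.889]
force: [0.7, 1.1, -0.1]
grip_width: 0.0001
```

```bash
python3 -c "
from h import *
go((-20,-165,230))"
```

```text
t 1.5833 tcp meter [-177.3  -31.6  231.4] move tool [-157.6 -133.1    1.8] twist -0.12 F [ 0.4  1.3 -0.1] 0.00014133027960398426
```

>>> {"op": "send_rows", "data": {"plan": [{"x": -26, "y": -22, "z": 0, "twist": 0}, {"x": -26, "y": -22, "z": 0, "twist": 0}, {"x": -26, "y": -22, "z": 0, "twist": 0}, {"x": -26, "y": -22, "z": 0, "twist": 0}, {"x": -26, "y": -22, "z": 0, "twist": 0}, {"x": -20, "y": -17, "z": 0, "twist": 0}, {"x": -7, "y": -6, "z": 0, "twist": 0}, {"x": 0, "y": 0, "z": 0, "twist": 0}]}}

```text
clock: 2.25
tool_pos: [0.5565, -0.0872, 0.2307]
orientation: [-3.141, -0.001, 2.89]
force: [0.4, -0.2, 0.9]
grip_width: -0.0001
```

```bash
python3 -c "
from h import *
go((-20,-165,100)); snap('wrist','w2')
for n,lo,hi in[('blue',(100,130,60),(125,255,255)),('green',(45,90,60),(80,255,255)),('yel',(18,110,80),(32,255,255))]:
    for b in blobs('w2',lo,hi,(0,0,560,420),40)[0]:print(n,b)
print([proj('w2',M(m)).round(0) for m in [(-20,-130,127),(-20,-35,94),(-2,-130,127),(-38,-130,127),(63,-110,94)]])
"
```

```text
t 2.25 tcp meter [ -21.8 -162.7  230.7] move tool [ -1.9  -2.3 130.7] twist -0.1 F [ 0.5 -0.1  0.9] -0.00014381240316504312
blue ([317.8, 200.9], [311, 177, 15, 49, 535])
blue ([326.5, 277.3], [311, 264, 32, 28, 330])
blue ([439.3, 283.6], [406, 268, 71, 34, 1804])
blue ([500.9, 380.1], [461, 358, 73, 55, 1422])
green ([375.1, 3.6], [357, 0, 37, 10, 268])
green ([412.7, 197.0], [395, 181, 36, 34, 501])
green ([421.5, 246.8], [417, 243, 10, 9, 71])
green ([236.5, 265.2], [221, 251, 37, 34, 408])
green ([454.2, 279.0], [442, 278, 25, 3, 72])
yel ([424.8, 161.2], [419, 157, 12, 9, 94])
yel ([450.2, 191.0], [440, 177, 27, 33, 387])
yel ([413.8, 229.1], [408, 226, 12, 8, 70])
yel ([360.9, 261.0], [351, 257, 25, 14, 45])
yel ([371.6, 277.9], [356, 264, 33, 29, 417])
[array([314., 213.]), array([411., 202.]), array([313., 233.]), array([315., 193.]), array([326., 280.])]
```

View pics/w2.png

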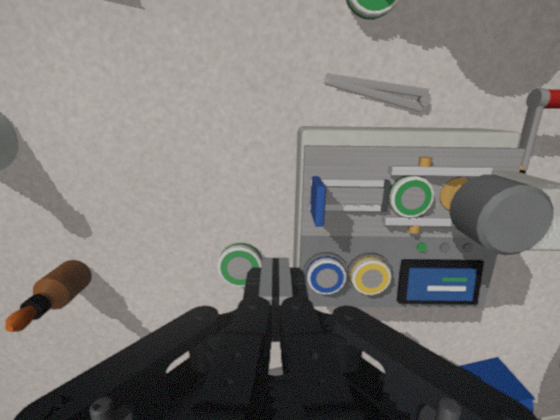

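The wrist view shows the blue tab at (318,201), the capsule ring at (413,197), the spares at (326,277) and (371,277), and the column and head at right. The fingers are shut and clear of the meter. Capsule and tab sit slightly toward meter −x of the prediction, so I refine the frame by combining both views.

Run:
```python
from h import *
c=R.from_euler('z',-P[2]).as_matrix()
for n,u,z in[('caps',(412.7,197),.094),('blue',(326.5,277.3),.094),('yel',(371.6,277.9),.094),('frontL deck',(303,147),.08),('frontR deck',(524,149),.08),('tabtop up',(313,178),.127),('tabtop low',(311,222),.127)]:
    w=ray('w2',u,z);print(n,w.round(4),(c@(w-np.r_[P[:2],0])*1e3).round(1))
im=cv2.imread('pics/w2.png')[130:260,290:440]
cv2.imwrite('pics/w2c.png',cv2.resize(im,None,fx=4.5,fy=4.5,interpolation=cv2.INTER_CUBIC))
```

```text
caps [0.5853 0.0383 0.094 ] [-24.9 -33.9  94. ]
blue [ 0.6488 -0.0566  0.094 ] [  60.  -110.1   94. ]
yel [ 0.6609 -0.0121  0.094 ] [ 60.7 -64.   94. ]
frontL deck [ 0.5168 -0.05    0.08  ] [ -69.5 -136.5   80. ]
frontR deck [0.5698 0.1496 0.08  ] [-67.5  70.1  80. ]
tabtop up [ 0.5367 -0.0503  0.127 ] [ -50.1 -131.8  127. ]
tabtop low [ 0.5733 -0.06    0.127 ] [ -12.3 -132.1  127. ]
```

View pics/w2c.png

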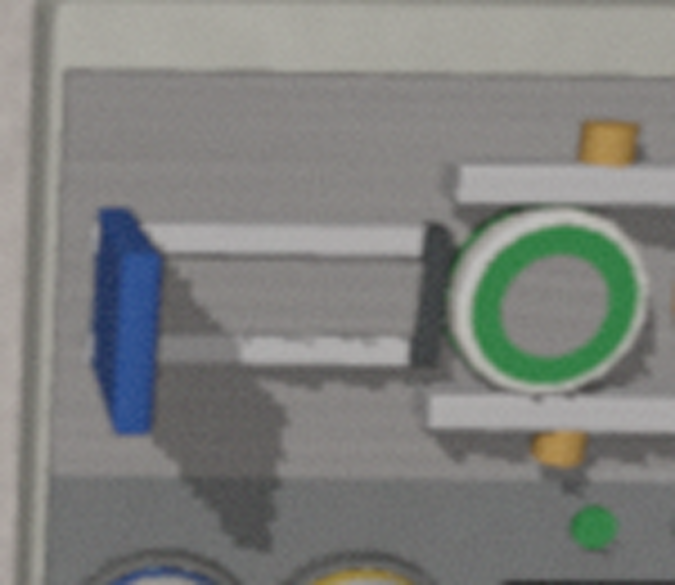

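```bash
sed -i "s/^P=.*/P=np.array([.6179,.0650,-.250]); P[:2]+=R.from_euler('z',P[2]).as_matrix()[:2,:2]@[-.0045,.001]/" h.py; python3 -c "
from h import *
go((-20,-163,96))"
```

```text
t 2.3 tcp meter [ -18.3 -162.5  230.8] move tool [  1.5  -0.6 134.8] twist -0.04 F [ 0.1 -0.1 -0.4] -9.988768472327693e-05
```

>>> {"op": "send_rows", "data": {"plan": [{"x": 3, "y": 0, "z": 20, "twist": 0}, {"x": 0, "y": 0, "z": 28, "twist": 0}, {"x": 0, "y": 0, "z": 30, "twist": 0}, {"x": 0, "y": 0, "z": 30, "twist": 0}, {"x": 0, "y": 0, "z": 18, "twist": 0}, {"x": 0, "y": 0, "z": 8, "twist": 0}, {"x": 0, "y": 0, "z": 0, "twist": 0}, {"x": 0, "y": 0, "z": 0, "twist": 0}]}}

```text
clock: 2.97
tool_pos: [0.5532, -0.0839, 0.0982]
orientation: [3.141, 0.0, 2.893]
force: [0.2, 0.1, 2.1]
grip_width: -0.0
```

```bash
python3 -c "
from h import *
go((-20,-148,96))"
```

```text
t 2.9667 tcp meter [ -21.4 -161.3   98.2] move tool [-1.4 13.3  2.2] twist 0.09 F [0.2 0.1 2.1] -4.6436180282024675e-05
```

>>> {"op": "send_rows", "data": {"plan": [{"x": 0, "y": 3, "z": 1, "twist": 0}, {"x": 0, "y": 3, "z": 1, "twist": 0}, {"x": 0, "y": 3, "z": 0, "twist": 0}, {"x": 0, "y": 3, "z": 0, "twist": 0}, {"x": 0, "y": 3, "z": 0, "twist": 0}, {"x": 0, "y": 3, "z": 0, "twist": 0}, {"x": 0, "y": 3, "z": 0, "twist": 0}, {"x": 0, "y": 3, "z": 0, "twist": 0}]}}

```text
clock: 3.63
tool_pos: [0.5592, -0.062, 0.0956]
orientation: [-3.14, 0.001, 2.892]
force: [-1.6, -6.7, 1.6]
grip_width: -0.0001
```

>>> {"op": "send_rows", "data": {"plan": [{"x": 0, "y": 3, "z": 0, "twist": 0}, {"x": 0, "y": 3, "z": 0, "twist": 0}, {"x": 0, "y": 3, "z": 0, "twist": 0}, {"x": 0, "y": 3, "z": 0, "twist": 0}, {"x": 0, "y": 3, "z": 0, "twist": 0}, {"x": 0, "y": 3, "z": 0, "twist": 0}, {"x": 0, "y": 3, "z": 0, "twist": 0}, {"x": 0, "y": 3, "z": 0, "twist": 0}]}}

```text
clock: 4.3
tool_pos: [0.5654, -0.0389, 0.0956]
orientation: [-3.14, 0.001, 2.892]
force: [0.4, -6.2, 1.2]
grip_width: 0.0001
```

```bash
python3 -c "
from h import *
go((-20,-95,96))"
```

```text
t 4.3 tcp meter [ -20.7 -114.7   95.6] move tool [-0.7 19.7 -0.4] twist 0.01 F [ 1.9 -5.9  1.2] 0.00011646366643209397
```

>>> {"op": "send_rows", "data": {"plan": [{"x": 0, "y": 3, "z": 0, "twist": 0}, {"x": 0, "y": 3, "z": 0, "twist": 0}, {"x": 0, "y": 3, "z": 0, "twist": 0}, {"x": 0, "y": 3, "z": 0, "twist": 0}, {"x": 0, "y": 2, "z": 0, "twist": 0}, {"x": 0, "y": 2, "z": 0, "twist": 0}]}}

```text
clock: 4.8
tool_pos: [0.5695, -0.0236, 0.0957]
orientation: [-3.14, 0.002, 2.892]
force: [1.4, -6.4, 1.5]
grip_width: 0.0003
```

>>> {"op": "send_rows", "data": {"plan": [{"x": 0, "y": 1, "z": 0, "twist": 0}, {"x": 0, "y": 1, "z": 0, "twist": 0}]}}

```text
clock: 4.97
tool_pos: [0.57, -0.0218, 0.0956]
orientation: [-3.14, 0.002, 2.892]
force: [1.0, -6.4, -0.1]
grip_width: 0.0
```

```bash
python3 -c "
from h import *
go((-20,-95,96))"
```

```text
t 4.9667 tcp meter [-20.4 -96.9  95.6] move tool [-0.4  1.9 -0.4] twist 0.01 F [ 2.6 -5.9 -0.1] 1.8121303838949387e-05
```

Not at the stop yet, so I creep on until the force rises.

>>> {"op": "send_rows", "data": {"plan": [{"x": 0, "y": 1, "z": 0, "twist": 0}, {"x": 0, "y": 1, "z": 0, "twist": 0}]}}

```text
clock: 5.13
tool_pos: [0.5705, -0.0199, 0.0956]
orientation: [-3.14, 0.002, 2.892]
force: [1.0, -7.1, 0.4]
grip_width: -0.0003
```

>>> {"op": "send_rows", "data": {"plan": [{"x": 0, "y": 1, "z": 0, "twist": 0}, {"x": 0, "y": 1, "z": 0, "twist": 0}]}}

```text
clock: 5.3
tool_pos: [0.571, -0.018, 0.0957]
orientation: [-3.14, 0.002, 2.892]
force: [2.1, -7.3, 0.2]
grip_width: -0.0001
```

>>> {"op": "send_rows", "data": {"plan": [{"x": 0, "y": 1, "z": 0, "twist": 0}, {"x": 0, "y": 0, "z": 0, "twist": 0}]}}

```text
clock: 5.47
tool_pos: [0.5711, -0.0178, 0.0957]
orientation: [-3.139, 0.002, 2.892]
force: [0.6, -10.5, 1.1]
grip_width: 0.0002
```

>>> {"op": "send_rows", "data": {"plan": [{"x": 0, "y": 1, "z": 0, "twist": 0}, {"x": 0, "y": 0, "z": 0, "twist": 0}, {"x": 0, "y": 0, "z": 0, "twist": 0}]}}

```text
clock: 5.72
tool_pos: [0.5711, -0.0177, 0.0957]
orientation: [-3.138, 0.001, 2.891]
force: [-1.8, -14.1, 1.9]
grip_width: 0.0003
```

```bash
python3 -c "
from h import *
go((-20,-160,96))"
```

```text
t 5.7167 tcp meter [-20.4 -92.7  95.7] move tool [ -0.4 -67.3  -0. ] twist -0.03 F [  1.7 -14.1   1.9] 0.0003456507575107352
```

Hard stop reached: force is up to 14 N and the tool has stopped at −92.7, against −93.5 expected. Now I back off slowly, rise, and look.

>>> {"op": "send_rows", "data": {"plan": [{"x": 0, "y": -4, "z": 0, "twist": 0}, {"x": 0, "y": -8, "z": 0, "twist": 0}, {"x": 0, "y": -10, "z": 0, "twist": 0}, {"x": 0, "y": -10, "z": 0, "twist": 0}, {"x": 0, "y": -10, "z": 0, "twist": 0}, {"x": 0, "y": -10, "z": 0, "twist": 0}, {"x": 0, "y": -10, "z": 0, "twist": 0}, {"x": 0, "y": -6, "z": 0, "twist": 0}]}}

```text
clock: 6.38
tool_pos: [0.5534, -0.0817, 0.0949]
orientation: [3.141, -0.001, 2.892]
force: [-0.2, -0.3, -0.0]
grip_width: 0.0
```

>>> {"op": "send_rows", "data": {"plan": [{"x": 0, "y": 0, "z": -20, "twist": 0}, {"x": 0, "y": 0, "z": -30, "twist": 0}, {"x": 0, "y": 0, "z": -30, "twist": 0}, {"x": 0, "y": 0, "z": -30, "twist": 0}, {"x": 0, "y": 0, "z": -20, "twist": 0}, {"x": 0, "y": 0, "z": -8, "twist": 0}, {"x": 0, "y": 0, "z": 0, "twist": 0}]}}

```text
clock: 6.97
tool_pos: [0.5553, -0.081, 0.2357]
orientation: [3.141, 0.004, 2.892]
force: [-0.4, -0.6, 0.5]
grip_width: -0.0001
```

```bash
python3 -c "
from h import *
snap('wrist','w3'); snap('side','side3'); go((-100,-40,250))
a=cv2.imread('pics/w3.png')[130:320,280:560]; b=cv2.imread('pics/side3.png')[175:290,190:320]
a=cv2.resize(a,(560,380),interpolation=2)
b=cv2.resize(b,(0,0),fx=1.8,fy=3.3043*0+1.8,interpolation=2)
c=np.zeros((600,560,3),np.uint8); c[:380]=a; c[385:385+b.shape[0],:b.shape[1]]=b
cv2.imwrite('pics/c3.png',c)"
```

```text
t 7.0667 tcp meter [ -21.8 -158.1  231.8] move tool [ 78.2 118.1 -18. ] twist 0.05 F [-0.  -0.7 -0.2] -3.3852034092683826e-06
```

View pics/c3.png

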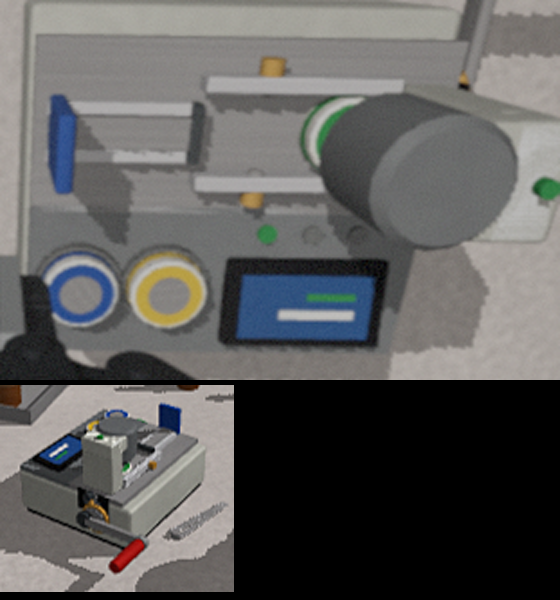

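The slide is back at rest at (60,140) in this crop. The capsule shows its green ring under the sensor head at (325,135), between the rails. The lever is still level. I check the capsule's position numerically and plan the lever approach.

Run:
```python
from h import *
c=R.from_euler('z',-P[2]).as_matrix()
w=ray('w3',(431,200),.090);print('capsule left edge',(c@(w-np.r_[P[:2],0])*1e3).round(1))
print(ctrl.get_obs()['qpos'].round(3))
go((-110,128,230),P[2]+np.pi/2)
w=ray('top0',(186.8,217),.055);print('grip',(c@(w-np.r_[P[:2],0])*1e3).round(1))
```

```text
capsule left edge [-17.3  -6.8  90. ]
[-0.237  0.022  1.601  0.     1.52  -1.558]
t 7.0667 tcp meter [ -21.8 -158.1  231.8] move tool [ 88.  286.1   2. ] twist 90.05 F [-0.  -0.7 -0.2] -3.3852034092683826e-06
grip [-106.1  124.6   55. ]
```

>>> {"op": "send_rows", "data": {"plan": [{"x": 8, "y": 25, "z": 0, "twist": 0}, {"x": 11, "y": 36, "z": 0, "twist": 0}, {"x": 11, "y": 36, "z": 0, "twist": 0}, {"x": 11, "y": 36, "z": 0, "twist": 0}, {"x": 11, "y": 36, "z": 0, "twist": 0}, {"x": 11, "y": 36, "z": 0, "twist": 0}, {"x": 11, "y": 36, "z": 0, "twist": 0}, {"x": 9, "y": 30, "z": 0, "twist": 0}]}}

```text
clock: 7.73
tool_pos: [0.5386, 0.2045, 0.2302]
orientation: [-3.14, -0.004, 2.893]
force: [1.3, -0.8, -0.0]
grip_width: -0.0002
```

>>> {"op": "send_rows", "data": {"plan": [{"x": 3, "y": 10, "z": 0, "twist": 0}, {"x": 0, "y": 0, "z": 0, "twist": 6}, {"x": 0, "y": 0, "z": 0, "twist": 7}, {"x": 0, "y": 0, "z": 0, "twist": 7}, {"x": 0, "y": 0, "z": 0, "twist": 7}, {"x": 0, "y": 0, "z": 0, "twist": 7}, {"x": 0, "y": 0, "z": 0, "twist": 7}, {"x": 0, "y": 0, "z": 0, "twist": 7}], "jaw": 1}}

```text
clock: 8.4
tool_pos: [0.5391, 0.2119, 0.2305]
orientation: [-3.137, -0.001, 2.048]
force: [0.8, -0.6, 0.3]
grip_width: 0.0854
```

>>> {"op": "send_rows", "data": {"plan": [{"x": 0, "y": 0, "z": 0, "twist": 7}, {"x": 0, "y": 0, "z": 0, "twist": 7}, {"x": 0, "y": 0, "z": 0, "twist": 7}, {"x": 0, "y": 0, "z": 0, "twist": 7}, {"x": 0, "y": 0, "z": 0, "twist": 7}, {"x": 0, "y": 0, "z": 0, "twist": 7}, {"x": 0, "y": 0, "z": 0, "twist": 0}]}}

```text
clock: 8.98
tool_pos: [0.5391, 0.2119, 0.2307]
orientation: [-3.138, 0.002, 1.315]
force: [0.1, 0.4, 0.0]
grip_width: 0.0856
```

Run:
```python
from h import *
go((-110,128,130),P[2]+np.pi/2)
snap('wrist','w4')
c=R.from_euler('z',-P[2]).as_matrix()
for (u,s) in blobs('w4',(0,150,70),(8,255,255),(0,0,560,420),100)[0]+blobs('w4',(172,150,70),(180,255,255),(0,0,560,420),100)[0]:
    w=ray('w4',u,.053); print(u,s,(c@(w-np.r_[P[:2],0])*1e3).round(1))
```

```text
t 8.9833 tcp meter [-108.2  121.8  230.7] move tool [  6.4  -1.5 100.7] twist -0.32 F [0.  0.4 0. ] 0.08557632879846212
[276.4, 183.6] [270, 157, 14, 54, 721] [-108.   127.2   53. ]
```

View pics/w4.png

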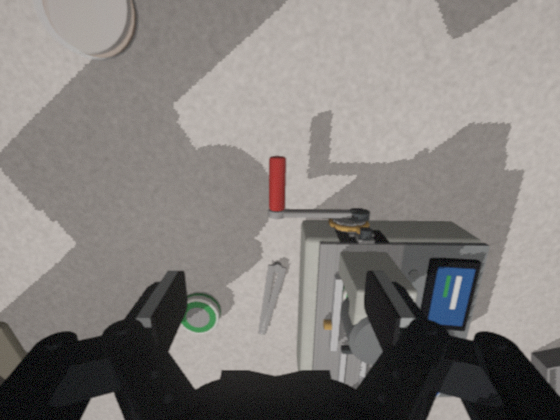

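The wrist view shows the red grip bar at (276,184), its steel arm at the meter end and nothing under the finger paths. The grip centre works out at meter (−108,127).

>>> {"op": "send_rows", "data": {"plan": [{"x": 7, "y": -1, "z": 20, "twist": 0}, {"x": 0, "y": 0, "z": 30, "twist": 0}, {"x": 0, "y": 0, "z": 30, "twist": 0}, {"x": 0, "y": 0, "z": 30, "twist": 0}, {"x": 0, "y": 0, "z": 30, "twist": 0}, {"x": 0, "y": 0, "z": 30, "twist": 0}, {"x": 0, "y": 0, "z": 20, "twist": 0}, {"x": 0, "y": 0, "z": 8, "twist": 0}]}}

```text
clock: 9.7
tool_pos: [0.5372, 0.2183, 0.03]
orientation: [-3.135, 0.004, 1.326]
force: [-0.8, -0.0, 0.0]
grip_width: 0.0852
```

>>> {"op": "send_rows", "data": {"plan": [{"x": 0, "y": 0, "z": 0, "twist": 0}, {"x": 0, "y": 0, "z": 0, "twist": 0}]}}

```text
clock: 9.87
tool_pos: [0.5408, 0.2196, 0.0354]
orientation: [-3.141, 0.0, 1.323]
force: [-0.4, 0.6, 0.4]
grip_width: 0.0855
```

>>> {"op": "send_rows", "data": {"plan": [{"x": 0, "y": 0, "z": 0, "twist": 0}, {"x": 0, "y": 0, "z": 0, "twist": 0}, {"x": 0, "y": 0, "z": 0, "twist": 0}, {"x": 0, "y": 0, "z": 0, "twist": 0}, {"x": 0, "y": 0, "z": 0, "twist": 0}, {"x": 0, "y": 0, "z": 0, "twist": 0}], "jaw": -1}}

```text
clock: 10.37
tool_pos: [0.5426, 0.2196, 0.0364]
orientation: [3.138, -0.001, 1.322]
force: [-2.3, -1.0, -1.1]
grip_width: 0.0156
```

Run:
```python
from h import *
go((-110,128,31),P[2]+np.pi/2)
```

```text
t 10.3667 tcp meter [-106.7  130.1   36.4] move tool [-2.1 -3.3  5.3] twist 0.05 F [-2.  -1.5 -1.1] 0.01563476311429513
```

>>> {"op": "send_rows", "data": {"plan": [{"x": 0, "y": 0, "z": 0, "twist": 0}, {"x": 0, "y": 0, "z": 0, "twist": 0}, {"x": 0, "y": 0, "z": 0, "twist": 0}]}}

```text
clock: 10.62
tool_pos: [0.5424, 0.2196, 0.0362]
orientation: [3.139, -0.001, 1.321]
force: [4.6, -1.8, 0.9]
grip_width: 0.0161
```

Run:
```python
from h import *
snap('side','side5'); snap('wrist','w5')
b=cv2.imread('pics/side5.png')[200:310,200:320]; a=cv2.imread('pics/w5.png')[150:400,150:400]
cv2.imwrite('pics/c5.png',np.hstack([cv2.resize(b,(436,400),interpolation=2),cv2.resize(a,(364,400))]))
```

```text
(no output)
```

View pics/c5.png

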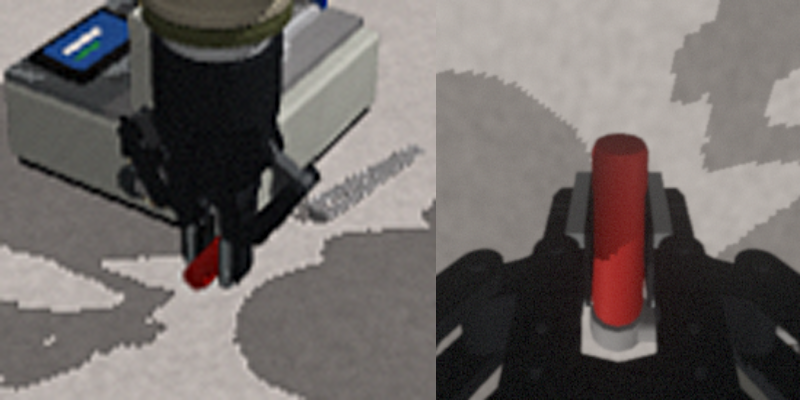

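The pads hold the red bar squarely between them, and the opening of 16 mm agrees with a squeezed 18 mm bar. Now I lift along the 90 mm arc in thirds.

>>> {"op": "send_rows", "data": {"plan": [{"x": 0, "y": 0.3, "z": -7.8, "twist": 0}, {"x": 0, "y": 1, "z": -7.8, "twist": 0}, {"x": 0, "y": 1.7, "z": -7.7, "twist": 0}, {"x": 0, "y": 2.4, "z": -7.5, "twist": 0}, {"x": 0, "y": 3, "z": -7.2, "twist": 0}, {"x": 0, "y": 3.6, "z": -7, "twist": 0}, {"x": 0, "y": 0, "z": 0, "twist": 0}]}}

```text
clock: 11.3
tool_pos: [0.5518, 0.217, 0.0809]
orientation: [-3.139, 0.0, 1.322]
force: [-6.7, 3.1, -1.1]
grip_width: 0.0153
```

Run:
```python
from h import *
go((-17,130,126),P[2]+np.pi/2)
```

```text
t 11.3 tcp meter [-97.2 129.9  80.9] move tool [  0.   80.1 -45.3] twist 0.04 F [-7.3  1.3 -1.1] 0.01528400980651875
```

>>> {"op": "send_rows", "data": {"plan": [{"x": 0, "y": 4.2, "z": -6.6, "twist": 0}, {"x": 0, "y": 4.8, "z": -6.2, "twist": 0}, {"x": 0, "y": 5.3, "z": -5.8, "twist": 0}, {"x": 0, "y": 5.8, "z": -5.3, "twist": 0}, {"x": 0, "y": 6.2, "z": -4.8, "twist": 0}, {"x": 0, "y": 6.6, "z": -4.2, "twist": 0}, {"x": 0, "y": 0, "z": 0, "twist": 0}]}}

```text
clock: 11.88
tool_pos: [0.5808, 0.21, 0.117]
orientation: [-3.133, 0.001, 1.323]
force: [-34.0, -1.2, 37.6]
grip_width: 0.0156
```

Run:
```python
from h import *
go((-17,130,126),P[2]+np.pi/2)
```

```text
t 11.8833 tcp meter [-67.4 130.3 117. ] move tool [-0.4 50.3 -9.4] twist 0.11 F [-32.7  -9.5  37.6] 0.015614485833706912
```

The force has risen to about 50 N radially outward, so the commanded path lies inside the lever's circle. I relieve it by moving outward.

>>> {"op": "send_rows", "data": {"plan": [{"x": 0, "y": -1.5, "z": -2.5, "twist": 0}, {"x": 0, "y": -1, "z": -2, "twist": 0}, {"x": 0, "y": 0, "z": 0, "twist": 0}]}}

```text
clock: 12.13
tool_pos: [0.5806, 0.2097, 0.1176]
orientation: [-3.139, 0.0, 1.322]
force: [-7.3, 3.3, 2.1]
grip_width: 0.0157
```

Run:
```python
from h import *
go((-17,130,126),P[2]+np.pi/2)
```

```text
t 12.1333 tcp meter [-67.4 130.  117.6] move tool [-0.  50.4 -8.5] twist 0.05 F [-7.9  1.4  2.1] 0.01568617448833644
```

>>> {"op": "send_rows", "data": {"plan": [{"x": 0, "y": 4.6, "z": -3, "twist": 0}, {"x": 0, "y": 4.8, "z": -2.7, "twist": 0}, {"x": 0, "y": 5, "z": -2.4, "twist": 0}, {"x": 0, "y": 5.2, "z": -2.1, "twist": 0}, {"x": 0, "y": 0, "z": 0, "twist": 0}]}}

```text
clock: 12.55
tool_pos: [0.6014, 0.2045, 0.1306]
orientation: [3.141, -0.0, 1.322]
force: [-8.4, -4.0, 13.2]
grip_width: 0.0154
```

Run:
```python
from h import *
go((-17,130,133),P[2]+np.pi/2)
```

```text
t 12.55 tcp meter [-46.  130.  130.6] move tool [-0.1 29.  -2.4] twist 0.05 F [-7.1 -6.  13.2] 0.015415132167106762
```

Run:
```python
from h import *
snap('wrist','w6')
for f in('w5','w6'):
    for b in blobs(f,(0,120,40),(9,255,255),(200,100,360,420),100)[0]: print(f,b)
a=[cv2.resize(cv2.imread(f'pics/{f}.png')[120:400,130:410],(400,400)) for f in('w5','w6')]
cv2.imwrite('pics/c6.png',np.hstack(a))
```

```text
w5 ([275.3, 293.7], [256, 235, 39, 119, 3797])
w6 ([274.9, 285.4], [257, 229, 36, 113, 3372])
```

View pics/c6.png

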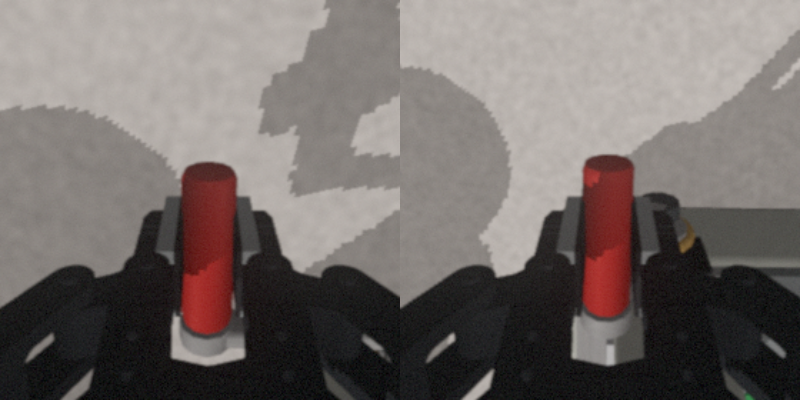

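The bar looks narrower than before (39 to 36 px), so it has crept about 10 mm toward the fingertips while turning. It is still between the pads. I finish the arc with a slight downward bias so that it can only creep deeper.

>>> {"op": "send_rows", "data": {"plan": [{"x": 0, "y": 3, "z": -1, "twist": 0}, {"x": 0, "y": 3, "z": -0.8, "twist": 0}, {"x": 0, "y": 3, "z": -0.6, "twist": 0}, {"x": 0, "y": 3, "z": -0.4, "twist": 0}, {"x": 0, "y": 0, "z": 0, "twist": 0}]}}

```text
clock: 13.02
tool_pos: [0.6143, 0.2012, 0.1353]
orientation: [3.138, -0.001, 1.321]
force: [-8.4, 6.9, 24.4]
grip_width: 0.0155
```

Run:
```python
from h import *
go((-17,130,133),P[2]+np.pi/2)
```

```text
t 13.0167 tcp meter [-32.6 130.1 135.3] move tool [-0.1 15.6  2.4] twist 0.04 F [-9.8  4.6 24.4] 0.015482337360963888
```

>>> {"op": "send_rows", "data": {"plan": [{"x": 0, "y": 3, "z": -0.8, "twist": 0}, {"x": 0, "y": 3, "z": -0.6, "twist": 0}, {"x": 0, "y": 3, "z": -0.4, "twist": 0}, {"x": 0, "y": 3, "z": -0.2, "twist": 0}, {"x": 0, "y": 0, "z": 0, "twist": 0}]}}

```text
clock: 13.43
tool_pos: [0.6272, 0.1977, 0.138]
orientation: [3.135, -0.001, 1.321]
force: [-2.6, 0.7, 19.9]
grip_width: 0.0152
```

Run:
```python
from h import *
go((-17,130,133),P[2]+np.pi/2)
snap('side','side7'); snap('wrist','w7')
im=[cv2.imread(f'pics/{f}.png')[205:285,215:320] for f in('side0','side7')]
im[1]=cv2.imread('pics/side7.png')[185:265,215:320]
cv2.imwrite('pics/c7.png',np.vstack([cv2.resize(np.hstack(im),(800,305),interpolation=2),np.hstack([cv2.resize(cv2.imread('pics/w7.png')[130:410,:],(560,280)),np.zeros((280,240,3),np.uint8)])]))
for f in('w7',):
    for b in blobs(f,(0,120,40),(9,255,255),(200,100,360,420),100)[0]: print(f,b)
for f in('side0','side7'):
    for b in blobs(f,(0,120,40),(9,255,255),(215,180,320,290),8)[0]: print(f,b)
```

```text
t 13.4333 tcp meter [-19.4 129.9 138. ] move tool [0.1 2.3 5. ] twist 0.02 F [-2.7  0.1 19.9] 0.015195588462140985
w7 ([275.2, 282.7], [258, 228, 36, 111, 3299])
side0 ([260.2, 269.2], [251, 260, 19, 19, 168])
side7 ([236.4, 219.5], [236, 217, 2, 6, 10])
side7 ([222.2, 227.6], [217, 221, 11, 12, 73])
```

View pics/c7.png

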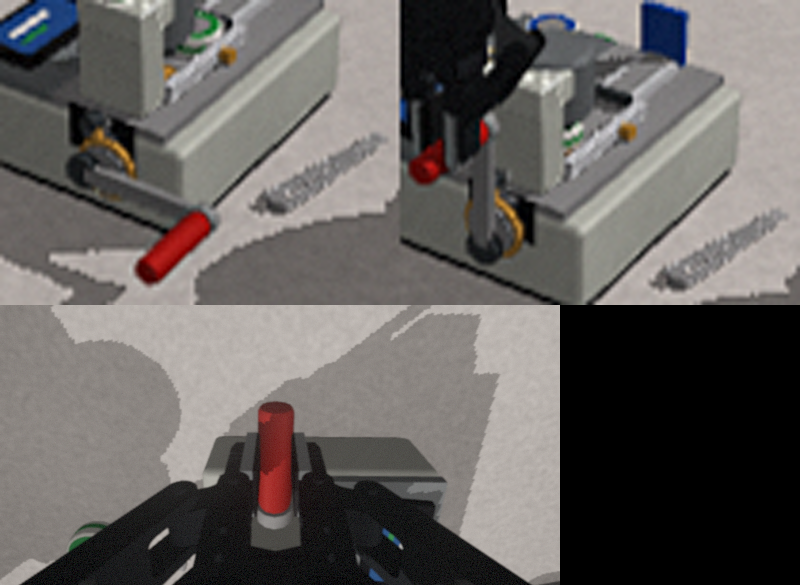

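Run:
```python
from h import *
c=R.from_euler('z',-P[2]).as_matrix()
def onplane(f,u,y):
    K,e,Mx=cam(f); d=c@(Mx@np.linalg.inv(K)@[u[0],u[1],1]); e=c@(e-np.r_[P[:2],0]); return ((e+d*(y/1e3-e[1])/d[1])*1e3).round(1)
o=lambda a:(215+(a[0]-400)/3.81-.4,185+a[1]/3.81-.4); r=lambda a:(215+a[0]/3.81-.4,205+a[1]/3.81-.4)
print('rest end',onplane('side0',r((150,268)),156),'now end',onplane('side7',o((425,165)),156))
print('hub rest',onplane('side0',r((83,168)),96),'hub now',onplane('side7',o((485,247)),96))
for a in((475,130),(496,130),(470,200),(495,200)):print('arm',onplane('side7',o(a),96))
```

```text
rest end [-111.3  156.    57.2] now end [-27. 156. 150.]
hub rest [-21.   96.   56.3] hub now [-22.5  96.   54.7]
arm [-18.1  96.  139.2]
arm [-33.7  96.  144.4]
arm [-12.2  96.   86.4]
arm [-31.4  96.   93.3]
```

Side view: the lever stands nearly upright, at about 86° from the bar end and the arm line, and the capsule is raised under the head. The bar has crept to about 2 mm from the fingertips. I re-seat by easing the jaws a little, with the front finger still holding the lever back, going down over the bar and closing again.

>>> {"op": "send_rows", "data": {"plan": [{"x": 0, "y": 0, "z": 2, "twist": 0}, {"x": 0, "y": 0, "z": 3, "twist": 0}, {"x": 0, "y": 0, "z": 4, "twist": 0}, {"x": 0, "y": 0, "z": 4, "twist": 0}, {"x": 0, "y": 0, "z": 0, "twist": 0}], "jaw": -0.46}}

```text
clock: 13.95
tool_pos: [0.6231, 0.1984, 0.1177]
orientation: [-3.139, 0.001, 1.322]
force: [-3.5, 1.3, -0.7]
grip_width: 0.0232
```

Run:
```python
from h import *
go((-14,130,123),P[2]+np.pi/2)
snap('wrist','w8')
for b in blobs('w8',(0,120,40),(9,255,255),(200,100,360,420),100)[0]: print(b)
```

```text
t 13.95 tcp meter [-23.5 129.5 117.7] move tool [ 0.5  9.5 -5.4] twist 0.05 F [-3.8  0.4 -0.7] 0.023225722737349744
([269.5, 304.7], [249, 243, 42, 126, 4294])
```

>>> {"op": "send_rows", "data": {"plan": [{"x": 0, "y": 0, "z": 0, "twist": 0}, {"x": 0, "y": 0, "z": 0, "twist": 0}, {"x": 0, "y": 0, "z": 0, "twist": 0}, {"x": 0, "y": 0, "z": 0, "twist": 0}], "jaw": -1}}

```text
clock: 14.33
tool_pos: [0.6234, 0.1983, 0.1187]
orientation: [-3.14, 0.001, 1.322]
force: [-3.1, -0.3, -6.5]
grip_width: 0.0161
```

>>> {"op": "send_rows", "data": {"plan": [{"x": 0, "y": 3, "z": -0.4, "twist": 0}, {"x": 0, "y": 3, "z": -0.2, "twist": 0}, {"x": 0, "y": 0, "z": 0, "twist": 0}, {"x": 0, "y": 0, "z": 0, "twist": 0}]}}

```text
clock: 14.67
tool_pos: [0.6289, 0.1968, 0.1193]
orientation: [-3.139, 0.001, 1.321]
force: [-6.5, -0.4, -5.2]
grip_width: 0.0162
```

Run:
```python
from h import *
go((-14,130,123),P[2]+np.pi/2)
snap('wrist','w9'); snap('side','side9')
for f in('w9','side9'):
  for b in blobs(f,(0,120,40),(9,255,255),(200,100,360,420),8)[0]: print(f,b)
```

```text
t 14.6667 tcp meter [-17.5 129.5 119.3] move tool [ 0.5  3.5 -3.8] twist 0.03 F [-6.2 -2.  -5.2] 0.016203199224374118
w9 ([275.2, 303.4], [255, 242, 42, 125, 4214])
side9 ([221.4, 227.2], [217, 220, 10, 13, 71])
```

>>> {"op": "send_rows", "data": {"plan": [{"x": 0, "y": 1, "z": 0, "twist": 0}, {"x": 0, "y": 1, "z": 0, "twist": 0}, {"x": 0, "y": 0, "z": 0, "twist": 0}, {"x": 0, "y": 0, "z": 0, "twist": 0}]}}

```text
clock: 15.1
tool_pos: [0.6302, 0.1965, 0.1192]
orientation: [-3.137, 0.001, 1.322]
force: [-8.9, 1.3, -2.4]
grip_width: 0.0162
```

Run:
```python
from h import *
go((-15.5,130,123),P[2]+np.pi/2)
snap('side','side10')
im=cv2.imread('pics/side10.png')[195:265,205:298]
v=cv2.resize(im,None,fx=8.5,fy=8.5,interpolation=cv2.INTER_CUBIC)
# expected upright arm centreline (blue), arm outer face y=96, hinge x -21.5 in side frame
for x,col in((-21.5,(255,0,0)),):
    q=[tuple(int(t) for t in (proj('side10',M((x,96,z)))-[205,195]+.5)*8.5) for z in(56,147)]
    print(q); cv2.line(v,q[0],q[1],col,1)
cv2.imwrite('pics/c10.png',v)
```

```text
t 15.1 tcp meter [-16.1 129.4 119.2] move tool [ 0.6  0.6 -3.8] twist 0.04 F [-8.9 -0.9 -2.4] 0.01617028430765651
[(272, 461), (262, 184)]
```

View pics/c10.png

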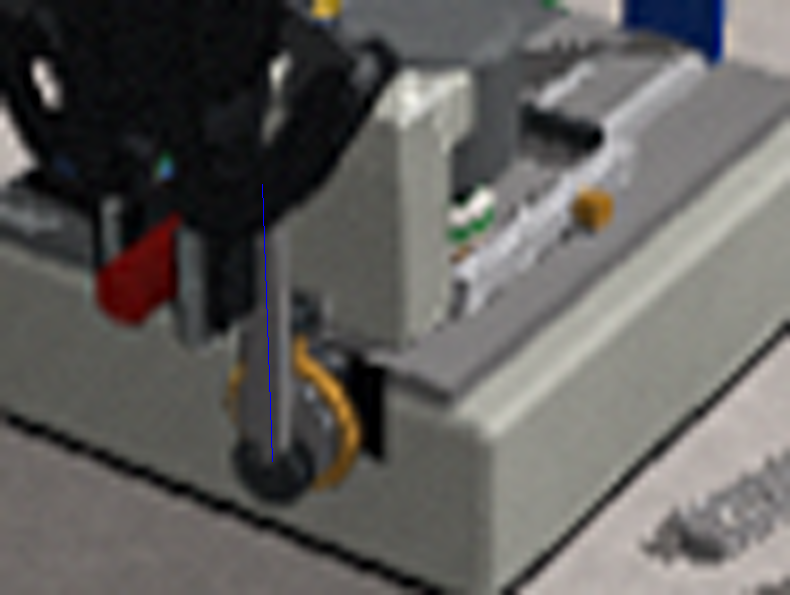

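The arm stands along the projected vertical line, with its right edge leaning perhaps 1° forward. The green-ringed capsule is up under the head at (470,215), and the slide is out. One last 1.5 mm nudge, then a settle.

>>> {"op": "send_rows", "data": {"plan": [{"x": 0, "y": 1.5, "z": 0, "twist": 0}, {"x": 0, "y": 0, "z": 0, "twist": 0}, {"x": 0, "y": 0, "z": 0, "twist": 0}, {"x": 0, "y": 0, "z": 0, "twist": 0}, {"x": 0, "y": 0, "z": 0, "twist": 0}, {"x": 0, "y": 0, "z": 0, "twist": 0}]}}

```text
clock: 15.65
tool_pos: [0.6322, 0.196, 0.1195]
orientation: [-3.139, 0.001, 1.322]
force: [-6.7, -0.4, -2.9]
grip_width: 0.0161
```

Run:
```python
from h import *
go((-15,130,123),P[2]+np.pi/2)
snap('top','top9')
for f in('top0','top9'):
  for n,lo,hi in[('green',(45,90,60),(80,255,255)),('blue',(100,130,60),(125,255,255)),('yel',(18,110,80),(32,255,255))]:
    print(f,n,[b[0] for b in blobs(f,lo,hi,(170,130,350,290))[0]])
```

```text
t 15.65 tcp meter [-14.1 129.4 119.5] move tool [ 0.6 -1.  -3.5] twist 0.04 F [-6.3 -2.  -2.9] 0.016137153397322038
top0 green [[328.9, 171.9], [254.9, 195.2], [250.5, 274.3]]
top0 blue [[247.1, 155.3], [292.4, 169.4], [290.9, 203.0]]
top0 yel [[274.1, 165.0], [209.3, 193.2]]
top9 green [[328.9, 171.9], [250.4, 274.2]]
top9 blue [[247.0, 155.3], [292.7, 169.4], [290.8, 203.1]]
top9 yel [[274.1, 165.0], [209.3, 191.3]]
```

```bash
python3 -c "
from h import *
job_done()"
```

```text
the job is handed in; nothing more can be done
```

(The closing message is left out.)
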